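Unlock the vial carriage and push it into the reader

TASK

On the vial reader, push the red cam lever round until it lines up with the white mark on the base plate, so that the cam's low point faces the carriage; only then push the blue carriage forward by its orange plate until it is fully home. Do it all by pushing with the fingertips and pick nothing up: leave both vials seated upright in the carriage, do not force the carriage against the cam, and leave the other things on the bench where they are.

Things in the scene. Friction and masses are not known exactly. Their poses are not given: they have to be found in the camera images.
- reader: Fixed slate-grey base plate, 300 x 190 x 14 mm, flat on the bench, turned up to 26 degrees. Origin: centre of its underside. x = forward (the way the carriage slides), y left, z up. On it, at x = -20, y = +-56 mm, two black posts, 22 x 16 mm, tops 60 mm above the bench. Cam axis at x = 55, y = 0. White low-point mark: a stripe along y at x = 55, from y = 48 to 94 mm.
- cam_axis (a point): Point on the cam's fixed vertical axis, (55, 0, 61) mm in the reader's frame: half-way up the lever. The cam is a steel disc of radius 32 mm, its centre 14 mm off the axis, its top 35 mm above the bench; a black hub of radius 13 mm rises on the axis to 78 mm.
- lever_end (a point): Middle of the outer end of the red lever, 61 mm above the bench: an upright blade on the cam running straight out from the hub, 10 mm thick, ending 75 mm from the axis, from 38 to 84 mm above the bench. Push its flat side 45 to 65 mm from the axis: about 5 N turns it, and it stays where it is left.
- cam (a joint): Cam angle in rad. 0 = low point, lever along the reader's +y over the white mark. Grows clockwise seen from above: in the reader's frame the lever points at angle pi/2 - value from x. Stops at -0.6 and 2.85. Starts at 1.7 to 2.6, lever to the front right; turn it counter-clockwise by way of the front (+x) side. Overshoot can be pushed back.
- carriage (a joint): Travel of the blue carriage along the reader's +x in m: 0 at the start, 0.042 fully home (hard stop). About 4 N slides it; it stays where it is left. While the cam is high, its roller meets the cam's rim after 0.015 to 0.03; with the cam low it passes freely.
- push_face (a point): Centre of the rear (-x) face of the orange upright push plate on the carriage, at the start at (-101, 0, 60) mm in the reader's frame, axes as the reader's. The plate is 64 mm wide, 6 thick, 18 to 84 mm above the bench; the block ahead of it is 60 x 70 mm, top at 48 mm. Behind it the base plate runs on for 49 mm, with guide rails at y = +-41 mm, tops at 26 mm.
- vial_a_mid (a point): Middle of the right (-y) loose glass vial with white cap, 21 mm in diameter, 45 mm tall, standing in a pocket 20 mm deep in the carriage with 1.5 mm play; top 73 mm above the bench.
- vial_b_mid (a point): Middle of the left (+y) loose glass vial with yellow cap, the same size.
- reagent: Loose amber bottle, 52 mm in diameter, 85 mm tall, beside the reader. Origin: centre of its underside.
- dropper: Loose white bottle, 40 mm in diameter, 75 mm tall, beside the reader. Origin: centre of its underside.
- beaker: Loose glass beaker, 60 mm in diameter, 70 mm tall, ahead of the reader. Origin: centre of its underside.
- tip_box: Loose violet box, 85 x 120 x 60 mm, to the left. Origin: centre of its underside.
- cuvette_box: Loose clear box, 60 x 60 x 35 mm, to the right. Origin: centre of its underside.

How it is judged:
On the way, in this order (a step that is already met when the one before it is completed fails the run):
1. the cam is turned to its low point (within 0.3 rad) while the carriage is still back (value of joint cam between -0.3 and 0.3 rad and value of joint carriage below 0.01 m), for 0.2 s.
2. the carriage is pushed fully home with the cam at its low point (value of joint cam between -0.3 and 0.3 rad and value of joint carriage above 0.039 m), for 0.2 s.
At the end, for the whole second after the job is handed in: The cam is within 0.3 rad of its low point, the carriage within 3 mm of its home stop, both at rest, both vials seated upright (within 4 mm of the floor of their pockets and 0.25 rad of upright), and every other loose thing within 30 mm of where it stood (all of step 2 and z of each of vial_a_mid, vial_b_mid in the frame of push_face below -0.0055 m and angle between each of vial_a_mid, vial_b_mid's own z axis and vertical below 0.25 rad and velocity of joint carriage between -0.005 and 0.005 m/s and velocity of joint cam between -0.05 and 0.05 rad/s and distance of each of reagent, dropper, beaker, tip_box, cuvette_box from where it was at the start of the episode below 0.03 m); the robot touches nothing.
It fails at once if the carriage was pushed forward by more than 12 mm while the cam was more than 0.35 rad off its low point (value of joint carriage above 0.012 m and not (value of joint cam between -0.35 and 0.35 rad)).
It fails at once if the carriage was forced against the cam with more than 12 N (contact force between carriage and cam above 12 N).
It fails at once if the lever or the carriage was pushed by the arm or the gripper's body rather than the fingers (contact force between the arm and carriage above 3 N or contact force between the arm and cam above 3 N).
It fails at once if a vial was lifted by more than 8 mm out of its pocket or tipped (z of any of vial_a_mid, vial_b_mid in the frame of push_face above -0.0015 m or angle between any of vial_a_mid, vial_b_mid's own z axis and vertical above 0.4 rad).
It fails at once if another loose thing was moved by more than 30 mm, tipped or lifted (distance of any of reagent, dropper, beaker, tip_box, cuvette_box from where it was at the start of the episode above 0.03 m or angle between any of reagent, dropper, beaker, tip_box, cuvette_box's own z axis and vertical above 0.4 rad or height (world z) of any of reagent, dropper, beaker, tip_box, cuvette_box above 0.015 m).
It also fails if it takes over 48 s, if anything falls off the work surface, if the arm or the gripper's body presses on something with over 40 N, if the wrist force passes 120 N, or if a joint passes its speed limit or range.

ROBOT

A 6-joint arm with a two-finger parallel gripper is mounted at the origin on the work surface. World frame = base frame: x ahead of the robot, y to its left, z up, the work surface at z = 0. Lengths are in m, angles in rad, forces in N, time in s.
With the tool pointing down it reaches from about 0.375 to 0.975 m from the base axis. Payload 3.8 kg.
Tool frame: the origin (TCP) lies on the centre line of the jaws, within the pads' length; the fingertips stand 14 mm ahead of it and the grasp point (between the pads) lies 5 mm behind it; z points along the fingers, y is the line along which they close (so a half turn about z gives the same grasp; the last joint's range is limited). The gripper opens to 85 mm and grips with 20 to 120 N. Pads are 22 mm wide; open, the fingers measure 114 mm over their backs; the gripper's body (76 mm by 85 mm) begins 54 mm behind the grasp point. The pads swing forward as they close: fully open they stand 13 mm farther back than shut.
Start: joints at [-1.359, 0.264, 1.604, -0, 1.274, -0.037], TCP at [0.166, -0.654, 0.245] pointing down, gripper open.
Joint ranges: [-2.63, 2.63], [-0.94, 2.18], [0.31, 2.57], [-1.31, 4.45], [0, 2.66], [-2.55, 2.55]. Speed limits (rad/s): [2.57, 2.57, 3.14, 3.14, 3.14, 3.14].

INTERFACE

Orientations are given as a rotation vector (axis times angle).
In Python, from workcell import bot, eyes, spot_in gives the robot as it stands.
- The arm moves only by the tool carry_out, never from a script. Its argument "series" is text: rows parted by semicolons, each of 4 numbers parted by spaces: the shift along the world's x, y, z in m, then the turn about the world's z in degrees. In form: tx ty tz roll; .... A call has 1 to 20 rows; each row shifts and turns the commanded pose from where the row before left it; what a row does not reach is not made up. A row lasts 1/8 s, in which the tool goes at most 62.5 mm and 10.7 degrees, less where a joint would pass 70% of its speed; a pose out of reach is approached as far as the arm can. A call is refused whole if a number of a shift passes 0.0625 or a number of a turn 10.7, either way. A call with a gripper value outside its range is refused whole. "jaw" is the gripper command: -1 is shut, 1 is fully open, values between are in proportion, set as the call begins (left out, the last holds). The fingers move at their own pace and stop on an object; "grip_force" is the grip in N (left out, the last holds). Time passes only in rows, so rows that do not move let the fingers close. It gives the time, the measured TCP pose, the force, the opening and the grip force at its end, in the units of the state.
- bot.read_state(): the state, without advancing time (a new reading comes with each control period).
- eyes.read_camera(name): name is "side" or "top"; returns (picture, depth): 400x640x3 uint8, blue, green, red; 400x640 float32, m along the optical axis (not along the pixel's ray), 0 where there is no reading.
- eyes.get_calibration(name): a dict with "K" (3x3 intrinsics, pixels), "position" and "rotation" of the camera in the world. Camera axes: x right, y down, z forward; pixel columns grow to the right and rows downward; lengths in m; the calibration is good to about 2 mm. A picture is of the moment at which its call begins. get_calibration takes no time and is no camera call.
- bot.finish_job(): hands the job in; it is judged then, once.
Trained networks look in the newest picture that a camera, given by its name, has taken for a name from the list of things; names that differ only in an ending like _2 or _b are one class to them, and where a whole thing is asked for, a point or a joint stands for the part that bears it (a point fixed in the world has none). Each returns a list of dicts, best first, with "score" (0 to 1); they miss things now and then, are a little off and sometimes report something else, mostly with a low value. They report only what shows in the picture. A call takes as long as a camera call.
- spot_in(camera, target): "rect" ([centre column, centre row, width, height] in pixels, round what is visible of it).
The state is a dict: "time": time; "q": joint angles; "joint_vel": joint speeds; "joint_torque": joint torques, N m; "tool_pos": TCP position; "tcp_rot": TCP orientation; "wrist_force": force on the tool from outside, world axes, zero at the start; "torque": the same for the moment, N m; "width": opening from 0.0 (shut) to 1.0 (fully open); "grip_force": force on a finger pad.
Only numpy, scipy, OpenCV 4.12 (cv2) and the standard library are available. Lean on these libraries where they do the work, as an engineer would, in place of code of your own. Each camera call takes 0.05 s, during which the arm holds its last target. There are 200 camera calls.

## Working session

There is one attempt and no reset: what is moved stays moved. The work goes in short steps, Python scripts to look and compute and a tool call to move; the robot and the scene stay as the last step left them, time stands still between calls to the robot, and variables do not carry over. Pictures are saved under pics/ and viewed, at most 10 in all, crops included, and the job is handed in when it is done.

Besides the shell and the picture viewer there is one more tool, called after "Emit:" as a command line: name --argument value ..., lists and objects as JSON in quotes. carry_out: Moves the arm, as the interface text tells. Its arguments: {"type":"object","properties":{"series":{"type":"string"},"jaw":{"type":"number"},"grip_force":{"type":"number"}},"required":["series"]}

```bash
mkdir -p pics; cat > h.py <<'E'
import numpy as np, cv2
from workcell import bot, eyes, spot_in
def cloud(n):
    p,d=eyes.read_camera(n); c=eyes.get_calibration(n); K=np.array(c["K"])
    v,u=np.mgrid[:400,:640]
    P=np.stack([(u-K[0,2])/K[0,0]*d,(v-K[1,2])/K[1,1]*d,d],-1)
    W=P@np.array(c["rotation"]).T+np.array(c["position"]); W[d==0]=np.nan
    return p,W
E
python3 - <<'E'
from h import *
for n in("top","side"):
    p,W=cloud(n); cv2.imwrite(f"pics/{n}0.png",p); np.save(n+"0.npy",W); np.save(n+"p.npy",p)
    print(n,eyes.get_calibration(n)["position"])
    for t in["reader","lever_end","push_face","vial_a_mid","reagent","dropper","beaker","tip_box","cuvette_box"]:
        print(t,[(np.round(r["rect"]).tolist(),round(r["score"],2)) for r in spot_in(n,t)[:2]])
s=bot.read_state();print(s["tool_pos"],s["tcp_rot"],s["width"],s["time"])
E
```

```text
Traceback (most recent call last):
  File "h.py", line 7, in cloud
    W=P@np.array(c["rotation"]).T+np.array(c["position"]); W[d==0]=np.nan
      ~~~~~~~~~~~~~~~~~~~~~~~~~~~^~~~~~~~~~~~~~~~~~~~~~~~
ValueError: operands could not be broadcast together with shapes (400,640) (3,)
```

Rotation is a rotation vector.

```bash
sed -i 's/np.array(c\["rotation"\]).T/cv2.Rodrigues(np.array(c["rotation"],float))[0].T/' h.py
python3 - <<'E'
from h import *
for n in("top","side"):
    p,W=cloud(n); cv2.imwrite(f"pics/{n}0.png",p); np.save(n+"0.npy",W); np.save(n+"p.npy",p)
    print(n,eyes.get_calibration(n)["position"])
    for t in["reader","lever_end","push_face","vial_a_mid","reagent","dropper","beaker","tip_box","cuvette_box"]:
        print(t,[(np.round(r["rect"]).tolist(),round(r["score"],2)) for r in spot_in(n,t)[:2]])
s=bot.read_state();print(s["tool_pos"],s["tcp_rot"],s["width"],s["time"])
E
```

```text
top [ 0.50477536 -0.01706871  1.24659042]
reader [([361.0, 224.0, 69.0, 110.0], 0.98)]
lever_end [([367.0, 195.0, 25.0, 40.0], 0.56), ([362.0, 228.0, 74.0, 110.0], 0.18)]
push_face [([362.0, 245.0, 31.0, 36.0], 0.57)]
vial_a_mid [([372.0, 249.0, 2.0, 6.0], 0.56)]
reagent [([308.0, 214.0, 23.0, 20.0], 0.65), ([361.0, 224.0, 70.0, 112.0], 0.17)]
dropper [([422.0, 197.0, 15.0, 16.0], 0.73)]
beaker [([389.0, 145.0, 23.0, 24.0], 0.68), ([362.0, 226.0, 70.0, 113.0], 0.24)]
tip_box [([183.0, 216.0, 63.0, 39.0], 0.93), ([364.0, 245.0, 32.0, 38.0], 0.57)]
cuvette_box [([473.0, 208.0, 26.0, 27.0], 0.67)]
side [ 0.48501964 -0.69211676  0.74810064]
reader [([311.0, 243.0, 124.0, 68.0], 0.81)]
lever_end [([338.0, 231.0, 39.0, 33.0], 0.81)]
push_face [([285.0, 237.0, 40.0, 37.0], 0.68)]
vial_a_mid [([337.0, 236.0, 42.0, 36.0], 0.33)]
reagent [([314.0, 193.0, 19.0, 32.0], 0.91)]
dropper [([351.0, 286.0, 20.0, 27.0], 0.63)]
beaker [([398.0, 245.0, 26.0, 34.0], 0.79)]
tip_box [([298.0, 131.0, 32.0, 38.0], 0.56)]
cuvette_box [([346.0, 352.0, 33.0, 36.0], 0.92)]
[ 0.1662222  -0.65422801  0.24529898] [3.11728555e+00 3.89761320e-01 5.11214476e-05] 0.9986573782751471 1.05
```

View pics/top0.png

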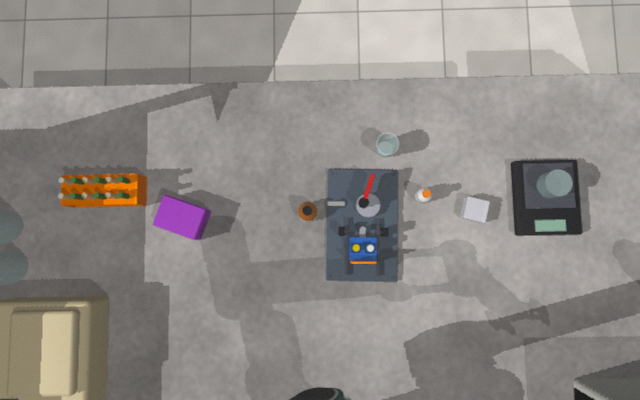

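View pics/side0.png

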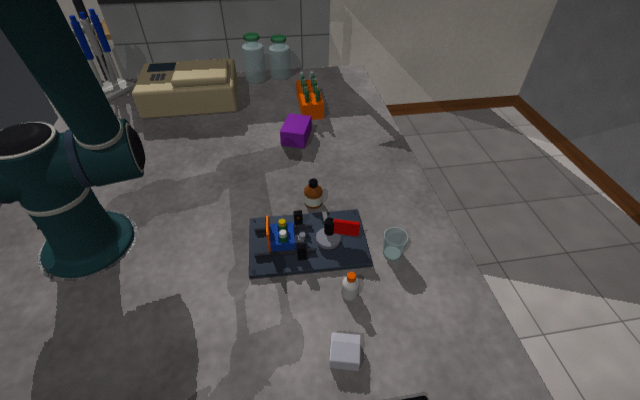

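```bash
python3 - <<'E'
from h import *
W=np.load("top0.npy");p=np.load("topp.npy")
z=W[...,2]; hsv=cv2.cvtColor(p,cv2.COLOR_BGR2HSV)
roi=np.zeros((400,640),bool); roi[155:295,318:408]=1
m=roi&(z>.008)&(z<.1)
q=W[m][:,:2].astype(np.float32); r=cv2.minAreaRect(q); print("rect",r)
d=roi&(hsv[...,1]>50)&(hsv[...,0]>90)&(hsv[...,0]<130)
def col(n,c,lo=.03):
    pts=W[c&roi&(z>lo)]; print(n,len(pts),pts.mean(0).round(4),pts.min(0).round(4),pts.max(0).round(4)); return pts
h,s,v=hsv[...,0],hsv[...,1],hsv[...,2]
L=col("red",((h<6)|(h>174))&(s>150)&(v>80))
vx,vy,x,y=cv2.fitLine(L[:,:2].astype(np.float32),cv2.DIST_HUBER,0,.01,.01).ravel();print("lever dir",np.degrees(np.arctan2(vy,vx)),x,y)
col("orange",(h>7)&(h<18)&(s>150)&(v>80))
col("blue",(h>105)&(h<125)&(s>150))
mk=roi&(v>120)&(s<60)&(z<.03); mk[:,:322]=0; mk[:, 348:]=0; mk[:195]=0; mk[212:]=0
pts=W[mk];print("mark",len(pts),pts.mean(0),pts.min(0),pts.max(0)); print("plate z",np.median(z[270:278,335:345]), z[260:268:7,360],"bench",np.median(z[300:310,330:380]))
a=cv2.fitLine(pts[:,:2].astype(np.float32),2,0,.01,.01).ravel();print("mark dir",np.degrees(np.arctan2(a[1],a[0])))
for n,(u,w_) in dict(reagent=(308,211),dropper=(423,196),beaker=(388,145)).items():
    k=W[w_-14:w_+14,u-14:u+14].reshape(-1,3);k=k[k[:,2]>.03];print(n,k.min(0).round(3),k.max(0).round(3))
big=cv2.resize(p[150:300,300:440],None,fx=4,fy=4,interpolation=2);cv2.imwrite("pics/c.png",big)
E
```

```text
rect ((0.5757019519805908, -0.07848241925239563), (0.2141266018152237, 0.338126003742218), 87.38571166992188)
red 91 [ 0.6502 -0.1045  0.0802] [ 0.6195 -0.1186  0.0368] [ 0.6814 -0.0919  0.0884]
lever dir -19.768768 0.6502402 -0.10452509
orange 75 [ 0.4588 -0.0855  0.0776] [ 0.456  -0.1178  0.0522] [ 0.4621 -0.055   0.0879]
blue 381 [ 0.493  -0.0866  0.0464] [ 0.4648 -0.1212  0.0311] [ 0.5199 -0.0539  0.0527]
mark 98 [ 0.61821491 -0.01427598  0.01083519] [ 0.60889699 -0.04225641 -0.00511317] [0.63892993 0.01718434 0.01918397]
plate z 0.012815609779969539 [0.04526863 0.0166787 ] bench nan
mark dir 68.46626
reagent [0.566 0.027 0.032] [0.616 0.079 0.088]
dropper [ 0.61  -0.272  0.03 ] [ 0.648 -0.234  0.079]
beaker [ 0.733 -0.187  0.03 ] [ 0.792 -0.13   0.074]
```

View pics/c.png

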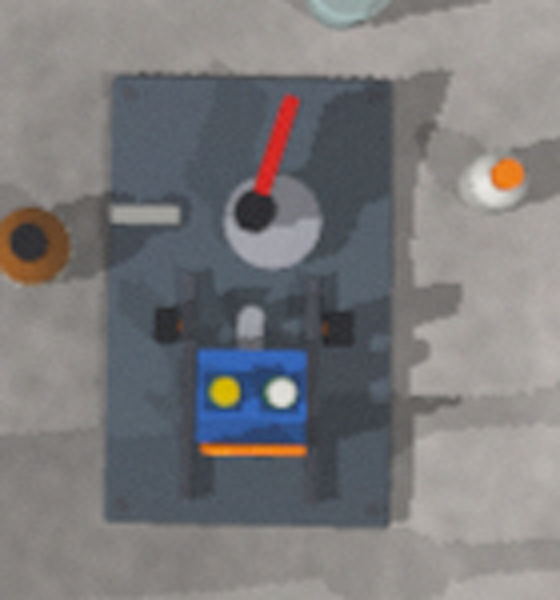

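The top view shows the lever at front right, with its hub at (253,212) and its end at (292,97) in the crop. The white mark is at the left (145,214) and the orange plate at the bottom (253,450). The reader's yaw is about -0.8°, the cam axis is near (0.611, -0.089), and the cam is near 1.9 rad.

Emit:
carry_out --series "0.03 0.0315 0 -1;0.03 0.0315 0 -1;0.03 0.0315 0 -1;0.03 0.0315 0 -1;0.03 0.0315 0 -1;0.03 0.0315 0 -1;0.03 0.0315 0 -1;0.03 0.0315 0 -1;0.03 0.0315 0 -1;0.03 0.0315 0 -1;0.03 0.0315 0 -1;0.03 0.0315 0 -1;0.03 0.0315 0 -1;0.03 0.0315 0 -1;0.03 0.0315 0 -1;0.03 0.0315 0 0;0 0 0 0;0 0 0 0" --jaw -1

```text
time: 3.3
tool_pos: [0.6459, -0.1503, 0.245]
tcp_rot: [3.141, -0.019, -0.001]
wrist_force: [-0.6, -0.5, 0.8]
width: 0.001
grip_force: 0.0
```

```bash
python3 - <<'E'
from h import *
p,W=cloud("side")
m=(abs(W[...,0]-.646)<.06)&(abs(W[...,1]+.15)<.06)&(W[...,2]>.12)&(W[...,2]<.34)
k=W[m]
for a in np.arange(.2,.34,.01):
    q=k[(k[:,2]>=a)&(k[:,2]<a+.01)]
    if len(q): print(round(a,2),len(q),q.min(0).round(3),q.max(0).round(3))
E
```

```text
0.22 1 [ 0.648 -0.154  0.229] [ 0.648 -0.154  0.229]
0.23 19 [ 0.635 -0.163  0.232] [ 0.657 -0.15   0.24 ]
0.24 37 [ 0.635 -0.164  0.241] [ 0.656 -0.148  0.25 ]
0.25 50 [ 0.635 -0.165  0.25 ] [ 0.656 -0.145  0.26 ]
0.26 14 [ 0.635 -0.164  0.26 ] [ 0.651 -0.143  0.266]
0.27 22 [ 0.633 -0.181  0.272] [ 0.654 -0.122  0.28 ]
0.28 41 [ 0.632 -0.189  0.28 ] [ 0.657 -0.125  0.29 ]
0.29 51 [ 0.63  -0.198  0.29 ] [ 0.657 -0.107  0.3  ]
0.3 66 [ 0.629 -0.204  0.3  ] [ 0.663 -0.108  0.31 ]
0.31 76 [ 0.629 -0.21   0.31 ] [ 0.662 -0.136  0.32 ]
0.32 125 [ 0.627 -0.21   0.32 ] [ 0.665 -0.137  0.33 ]
0.33 136 [ 0.627 -0.203  0.33 ] [ 0.665 -0.134  0.34 ]
```

```bash
python3 - <<'E'
import numpy as np
c=np.array([.646,-.150]);out=[]
for t in list(range(-25,86,6))+[86]:
    a=np.radians(t);u=np.array([np.cos(a),np.sin(a)]);n=np.array([np.sin(a),-np.cos(a)])
    g=np.array([.611,-.089])+.055*u+(.005+.011*abs(n[0])+.0145*abs(n[1]))*n
    d=np.round(g-c,3);c=c+d;out.append(f"{d[0]:g} {d[1]:g} 0 0")
print(len(out),";".join(out),c)
E
```

```text
20 0.005 0.017 0 0;0.005 0.005 0 0;0.004 0.006 0 0;0.003 0.006 0 0;0.003 0.006 0 0;0.002 0.005 0 0;0.001 0.006 0 0;0.001 0.005 0 0;0 0.006 0 0;0 0.006 0 0;-0.001 0.006 0 0;-0.001 0.006 0 0;-0.003 0.006 0 0;-0.003 0.005 0 0;-0.004 0.006 0 0;-0.005 0.005 0 0;-0.005 0.004 0 0;-0.006 0.004 0 0;-0.007 0.003 0 0;-0.003 0.002 0 0 [ 0.632 -0.035]
```

Emit:
carry_out --series "0 0 -0.0445 0;0 0 -0.0445 0;0 0 -0.0445 0;0 0 -0.0445 0;0 0 0 0;0 0 0 0"

```text
time: 4.1
tool_pos: [0.6469, -0.1513, 0.069]
tcp_rot: [3.141, -0.022, 0.003]
wrist_force: [-0.5, 0.9, 0.8]
width: -0.001
grip_force: 0.0
```

Emit:
carry_out --series "0.005 0.017 0 0;0.005 0.005 0 0;0.004 0.006 0 0;0.003 0.006 0 0;0.003 0.006 0 0;0.002 0.005 0 0;0.001 0.006 0 0;0.001 0.005 0 0;0 0.006 0 0;0 0.006 0 0;-0.001 0.006 0 0;-0.001 0.006 0 0;-0.003 0.006 0 0;-0.003 0.005 0 0;-0.004 0.006 0 0;-0.005 0.005 0 0;-0.005 0.004 0 0;-0.006 0.004 0 0;-0.007 0.003 0 0;-0.003 0.002 0 0"

```text
time: 6.6
tool_pos: [0.6344, -0.0355, 0.0687]
tcp_rot: [3.14, -0.019, 0.008]
wrist_force: [4.1, -2.8, 0.7]
width: -0.002
grip_force: 2.0
```

```bash
cat > look.py <<'E'
from h import *
import sys
for n in("top","side"):
    p,W=cloud(n); hsv=cv2.cvtColor(p,cv2.COLOR_BGR2HSV);h,s,v=cv2.split(hsv);z=W[...,2]
    B=(abs(W[...,0]-.57)<.16)&(abs(W[...,1]+.08)<.1)
    for nm,c in(("red",((h<6)|(h>174))&(s>150)&(v>60)&(z>.075)),("orange",(h>7)&(h<18)&(s>150)&(v>80)&(z>.06))):
        k=W[B&c]
        if len(k)>4:
            a=cv2.fitLine(k[:,:2].astype(np.float32),cv2.DIST_HUBER,0,.01,.01).ravel()
            print(n,nm,len(k),k.mean(0).round(4),k.min(0).round(3),k.max(0).round(3),"dir",np.degrees(np.arctan2(a[1],a[0])).round(1))
    if len(sys.argv)>1: cv2.imwrite(f"pics/{n}{sys.argv[1]}.png",cv2.resize(p[130:300,240:440],None,fx=3,fy=3))
E
python3 look.py 1
```

```text
top red 32 [ 0.6099 -0.0711  0.1021] [ 0.599 -0.082  0.075] [ 0.615 -0.054  0.212] dir -61.2
side red 84 [ 0.616  -0.0507  0.0841] [ 0.609 -0.081  0.076] [ 0.623 -0.018  0.103] dir 85.0
side orange 69 [ 0.4602 -0.093   0.0809] [ 0.456 -0.118  0.062] [ 0.464 -0.055  0.086] dir 87.5
```

Emit:
carry_out --series "-0.003 0 0 0;-0.001 0 0 0;0 0 0 0;0.015 0 0 0;0.01 0 0 0;0 0 0.04 0;0 0 0.04 0;0 0 0.04 0;-0.038 -0.008 0 0;-0.038 -0.008 0 0;-0.038 -0.008 0 0;-0.038 -0.008 0 0;-0.038 -0.008 0 0;-0.038 -0.008 0 0;-0.01 -0.002 0 0;0 0 0 0;0 0 0 0"

```text
time: 8.82
tool_pos: [0.4164, -0.0852, 0.1875]
tcp_rot: [-3.141, 0.02, -0.001]
wrist_force: [-1.3, 0.5, 0.7]
width: 0.002
grip_force: 0.0
```

```bash
python3 look.py 2
```

```text
top red 110 [ 0.6116 -0.049   0.0821] [ 0.606 -0.082  0.076] [ 0.617 -0.018  0.088] dir -89.9
top orange 67 [ 0.4587 -0.0834  0.0802] [ 0.456 -0.117  0.064] [ 0.462 -0.055  0.088] dir 88.4
side red 84 [ 0.6124 -0.0512  0.0833] [ 0.608 -0.083  0.075] [ 0.618 -0.017  0.087] dir -90.0
side orange 70 [ 0.46   -0.0943  0.0808] [ 0.456 -0.118  0.06 ] [ 0.464 -0.055  0.087] dir 87.5
```

View pics/side2.png

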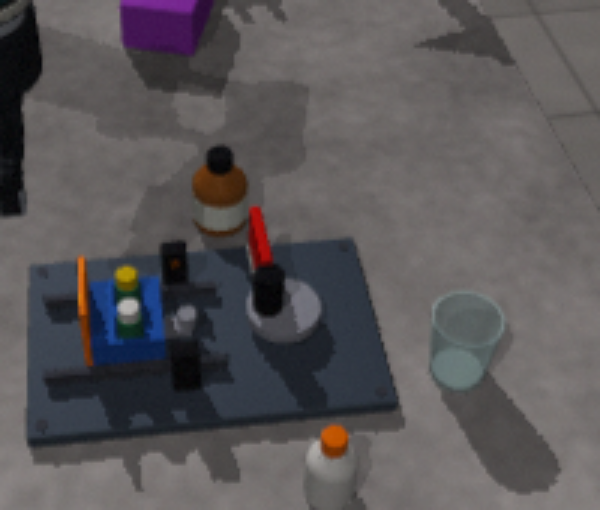

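The lever lies over the white mark at about (260,235), the vials are seated at (127,290), and the carriage is still back. Next I descend behind the orange plate and push.

Emit:
carry_out --series "0 0 -0.04 0;0 0 -0.04 0;0 0 -0.04 0;0 -0.001 0 0;0.01 0 0 0;0.01 0 0 0;0.004 0 0 0;0.004 0 0 0;0.004 0 0 0;0.004 0 0 0;0.004 0 0 0;0.004 0 0 0;0.004 0 0 0;0.004 0 0 0;0.004 0 0 0;0.004 0 0 0;0.004 0 0 0;0 0 0 0"

```text
time: 11.18
tool_pos: [0.4799, -0.086, 0.0673]
tcp_rot: [-3.141, 0.021, -0.002]
wrist_force: [-1.7, -0.1, -0.3]
width: -0.001
grip_force: 0.6
```

Emit:
carry_out --series "0.003 0 0 0;0.002 0 0 0;0.002 0 0 0;0.002 0 0 0;0 0 0 0"

```text
time: 11.8
tool_pos: [0.4875, -0.0862, 0.0673]
tcp_rot: [-3.141, 0.02, 0.003]
wrist_force: [-6.4, -1.7, 3.3]
width: 0.002
grip_force: 2.9
```

Emit:
carry_out --series "0.001 0 0 0;0.001 0 0 0;0.001 0 0 0;0 0 0 0;0 0 0 0"

```text
time: 12.42
tool_pos: [0.4876, -0.0862, 0.0671]
tcp_rot: [-3.141, 0.02, 0.013]
wrist_force: [-14.5, -2.2, 10.6]
width: 0.001
grip_force: 7.4
```

```bash
python3 look.py
```

```text
top red 110 [ 0.6115 -0.0492  0.0822] [ 0.606 -0.082  0.076] [ 0.617 -0.018  0.088] dir 89.8
side red 86 [ 0.6123 -0.0522  0.0834] [ 0.608 -0.083  0.075] [ 0.618 -0.017  0.087] dir 89.6
side orange 35 [ 0.5016 -0.107   0.0791] [ 0.498 -0.12   0.061] [ 0.505 -0.073  0.086] dir 83.9
```

Hard stop reached: the plate moved from 0.460 to 0.502 m. I back off and lift.

Emit:
carry_out --series "-0.005 0 0 0;-0.01 0 0 0;-0.02 0 0 0;-0.02 0 0 0;0 0 0.04 0;0 0 0.04 0;0 0 0.04 0;-0.01 0 0 0;0 0 0 0;0 0 0 0"

```text
time: 13.78
tool_pos: [0.4252, -0.0859, 0.1858]
tcp_rot: [-3.141, 0.021, 0.003]
wrist_force: [-0.8, -0.6, 0.4]
width: 0.001
grip_force: 0.0
```

```bash
python3 look.py 3
```

```text
top red 110 [ 0.6115 -0.049   0.0822] [ 0.606 -0.082  0.075] [ 0.617 -0.018  0.089] dir 88.8
top orange 52 [ 0.5001 -0.0874  0.083 ] [ 0.498 -0.119  0.078] [ 0.502 -0.056  0.089] dir -89.8
side red 86 [ 0.6123 -0.0516  0.0835] [ 0.608 -0.084  0.075] [ 0.618 -0.017  0.087] dir 89.8
side orange 61 [ 0.5017 -0.0939  0.0811] [ 0.498 -0.12   0.061] [ 0.506 -0.055  0.086] dir 87.6
```

View pics/side3.png

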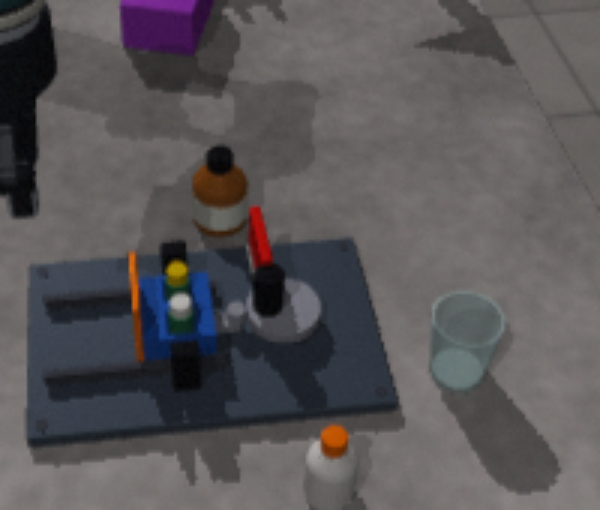

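The carriage is home with its plate at (135,300), both vials are upright at (178,290), the lever is on the mark, and the arm is clear.

```bash
python3 -c "from workcell import bot;print(bot.finish_job())"
```

```text
the job is handed in; nothing more can be done
None
```

I turned the cam lever onto the white mark, then pushed the carriage to its home stop, and handed the job in at about 14 s; both vials stayed upright and the other bench items I could see had not moved, but no verdict came back.

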